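Clamp a burr in the spindle collet

ROBOT

A 7-joint arm with a two-finger parallel gripper is mounted at the origin on a cart in front of the work surface, level with it; the furniture and walls round the work are solid. World frame = base frame: x ahead of the robot, y to its left, z up, the work surface at z = 0. Lengths are in m, angles in rad, forces in N, time in s.
With the tool pointing down it reaches from about 0.425 to 0.925 m from the base axis. Payload 6.8 kg.
Tool frame: the origin (TCP) lies at the very end of the fingers, on their centre line; the grasp point (between the pads) lies 19 mm behind it; z points along the fingers, y is the line along which they close (so a half turn about z gives the same grasp; the last joint's range is limited). The gripper opens to 85 mm and grips with 20 to 120 N. Pads are 22 mm wide; open, the fingers measure 114 mm over their backs; the gripper's body (76 mm by 85 mm) begins 54 mm behind the grasp point. The pads swing forward as they close: fully open they stand 13 mm farther back than shut.
Start: joints at [1.011, 0.477, 0.022, 1.555, -0.011, 1.109, -0.083], TCP at [0.295, -0.607, 0.231] pointing down, gripper open.
Joint ranges: [-2.96, 2.96], [-0.34, 2.1], [-1.41, 1.46], [0.24, 2.44], [-1.37, 4.51], [0.17, 1.92], [-2.96, 2.96]. Speed limits (rad/s): [2.39, 2.39, 3.14, 3.14, 3.14, 3.14, 3.14].

INTERFACE

Orientations are given as a unit quaternion [w, x, y, z].
In Python, from station import bot gives the robot as it stands.
- The arm moves only by the shell command python3 nudge.py [FORCE], which reads ROWS from standard input. ROWS is a JSON list of rows, 1 to 20 of them, each written [[dx, dy, dz], turn, opening]: dx, dy, dz in m, then a turn about the tool's z in rad, then the opening from 0.0 (shut) to 1.0 (fully open); each row shifts and turns the commanded pose from where the row before left it, along the tool's axes as they then stand; what a row does not reach is not made up. A row lasts 1/10 s, in which the tool goes at most 0.05 m and 0.15 rad, less where a joint would pass 70% of its speed; a pose out of reach is approached as far as the arm can. The fingers move at their own pace and stop on an object; FORCE is the grip in N (left out, the last holds). Time passes only in rows, so rows that do not move let the fingers close. It prints the time, the measured TCP pose, the force, the opening and the grip force at its end. Input that does not fit is refused with a message, and nothing moves.
- bot.get_obs(): the state, without advancing time (a new reading comes with each control period).
- bot.read_camera(name): name is "scene" or "top" or "wrist"; returns the picture (480x640x3 uint8, blue, green, red); there is no depth.
- bot.camera_info(name): a dict with "vertical_fov" (degrees; the focal length in pixels is half the picture's height over the tangent of half this angle, whatever the lens; pixels are square), "cx", "cy" (the principal point, pixels), "k1" (the pictures are not rectified: a ray, as slopes to the right and down, at radius r is drawn at 1 + k1 r^2 times it, then the intrinsics apply), "view" (4x4, takes a point from world to camera coordinates); the wrist camera has in their place "hand_eye" (4x4, takes a point from camera to tool coordinates, whose origin is the TCP and whose axes are the flange's). Camera axes: x right, y up, looking along -z (the intrinsics and any distortion apply to the point x, -y, -z); pixel columns grow to the right and rows downward; lengths in m; the calibration is good to about 2 mm. A picture is of the moment at which its call begins: read the wrist's pose just before it. camera_info takes no time and is no camera call.
- bot.hand_in(): hands the job in; it is judged then, once.
The state is a dict: "t": time; "q": joint angles; "joint_vel": joint speeds; "joint_torque": joint torques, N m; "eef_pos": TCP position; "tool_rot": TCP orientation; "contact_force": force on the tool from outside, world axes, zero at the start; "torque": the same for the moment, N m; "gripper_width": opening from 0.0 (shut) to 1.0 (fully open); "grasp_force": force on a finger pad.
Only numpy, scipy, OpenCV 4.12 (cv2) and the standard library are available. Lean on these libraries where they do the work, as an engineer would, in place of code of your own. Each camera call takes 0.05 s, during which the arm holds its last target. There are 200 camera calls.

TASK

Take the straight cylindrical burr out of the wooden block and set its shank all the way down into the upright collet without ramming it. Then turn the hex nut clockwise (seen from above) until the jaws bite and it is firmly hand-tight, but do not overtighten it. Leave the other burrs and the things on the bench alone.

Things in the scene. Friction and masses are not known exactly. Their poses are not given: they have to be found in the camera images.
- cyl_burr: the burr to use: round steel shank 10 mm diameter, 45 mm long (tip tapered to 6 mm over the last 3 mm), carrying a dark straight cylindrical head 16 mm diameter and 22 mm high with a flat top; 67 mm long overall. Origin at the centre of the shank's lower tip, z along the axis towards the head; about 60 g
- ball_burr: another burr with the same shank and a ball head 22 mm across; leave it in the block. Origin at the shank tip
- cone_burr: another burr with the same shank and a head like an inverted cone, widening to 22 mm at the top; leave it in the block. Origin at the shank tip
- burr_block: fixed wooden block 46 x 150 x 40 mm high with three upright holes 11 mm wide and 35 mm deep in a row along its y axis, at -45, 0 and +45 mm, one burr in each in any order, heads standing 10 mm and up above its top. Origin at the centre of its underside
- nut: steel hex nut on top of the spindle stand, 36 mm across flats, 22 mm high, plus a round boss 31 mm wide on top that ends 26 mm above its underside. Origin on the axis at its underside (50 mm above the table), z up; its x axis points to a corner, its flats face 30, 90, 150 ... degrees from x. Clockwise from above tightens: 0.4 to 1.2 rad, differing from start to start
- nut_mouth (a point): centre of the round 12 mm hole in the top of the nut's boss, 76 mm above the table; the burr goes in here, straight down. The stop is 42 mm below, so a seated burr has its tip 34 mm and the top of its head 101 mm above the table, with 3 mm of shank showing
- collet_stop: brass stop at the bottom of the bore, on which the shank tip must rest; origin on the axis, 6 mm below its top face (the top face is 34 mm above the table). Below the nut the stand is a 34 mm wide column on a round base plate 100 mm wide, 14 mm thick
- jaw0: one of three sprung steel jaws inside the nut, out of sight, that close on the shank as the nut turns (poses of no use). The nut turns with an even drag of about 0.3 N m; when the jaws meet the shank the torque climbs by about 1.9 N m per rad. Hand-tight is about 0.3 N m above the drag (20 N on each jaw); 0.6 N m above it (40 N) is too tight. Let go there, the nut stays
- jaw1: second jaw, as jaw0
- jaw2: third jaw, as jaw0
- pencil: loose red pencil lying between the block and the stand, 182 mm long, 8 mm thick; bystander
- bolt: loose steel bolt, 83 mm long; bystander
- tape_measure: loose yellow tape measure, 77 x 83 x 35 mm; bystander
- oil_can: loose metal oil can with a thin spout, 152 mm high; bystander

How it is judged:
By the outcome, as a careful person would: the job done as asked, in the order asked, and still so for the second after the job is handed in, with the robot touching nothing.
It also fails if it takes over 70 s, if anything falls off the work surface, if the arm or the gripper's body presses on something with over 40 N, if the wrist force passes 120 N, or if a joint passes its speed limit or range.

## Working session

There is one attempt and no reset: what is moved stays moved. The work goes in short steps, Python scripts to look and compute and a shell command to move; the robot and the scene stay as the last step left them, time stands still between calls to the robot, and variables do not carry over. Pictures are saved under pics/ and viewed, at most 10 in all, crops included, and the job is handed in when it is done.

```bash
ls; mkdir -p pics; python3 - <<'E'
from station import bot
import cv2,json
o=bot.get_obs(); print({k:(v if not hasattr(v,'tolist') else v.tolist()) for k,v in o.items()})
for n in("scene","top","wrist"):
    print(n,bot.camera_info(n))
a=bot.read_camera("top");b=bot.read_camera("scene")
cv2.imwrite("pics/top0.png",a);cv2.imwrite("pics/scene0.png",b)
E
```

```text
nudge.py
pics
station.py
{'t': 0.0, 'q': [1.0108990368980426, 0.47777587794682724, 0.022316502882561498, 1.5564779054591962, -0.011511410571242267, 1.1093118582789567, -0.08307309075810881], 'joint_vel': [0.0003213436196725725, 0.0017575462448619827, -0.0016278108082087106, -0.0015942890656022184, -0.0007660233290856837, 0.0013817303628166195, 0.0010845872099120902], 'joint_torque': [0.0011117126632598229, -59.64482545852661, 1.6084952652454376, -28.11970353126526, 0.012451462098397315, 0.009424670424778014, -1.961552754892182e-05], 'eef_pos': [0.2944281820313901, -0.6067232743942651, 0.23033034602268973], 'tool_rot': [-0.0008844597011967295, 0.9745856609806582, 0.22401325418368565, -0.0002628535066550592], 'contact_force': [0.4517910982487519, 0.8091036155468947, -0.017246528765182775], 'torque': [0.04120634206832536, -0.023240919961159064, -0.007711885529086946], 'grasp_force': 0.0, 'gripper_width': 1.0038511020231187}
scene {'vertical_fov': 51.66147218017446, 'cx': 320.2788354332778, 'cy': 243.05158564707247, 'k1': 0.00830278466016353, 'view': array([[-0.72423737, -0.68925796,  0.
[... 457 characters left out ...]
76e-01,  2.08911735e-01,
        -5.77509053e-01],
       [-2.02566088e-01, -5.10988818e-02,  9.77934499e-01,
        -1.19832263e+00],
       [ 0.00000000e+00,  0.00000000e+00,  0.00000000e+00,
         1.00000000e+00]])}
wrist {'vertical_fov': 71.26587745266761, 'cx': 317.2675746552018, 'cy': 243.25874652739773, 'k1': -0.00014672368725893558, 'hand_eye': array([[-7.20532816e-04,  9.55987475e-01,  2.93406592e-01,
         7.43311796e-02],
       [ 9.99999740e-01,  6.95939323e-04,  1.88214425e-04,
         6.04456348e-04],
       [-2.42625528e-05,  2.93406652e-01, -9.55987728e-01,
        -1.41518848e-01],
       [ 0.00000000e+00,  0.00000000e+00,  0.00000000e+00,
         1.00000000e+00]])}
```

View pics/top0.png

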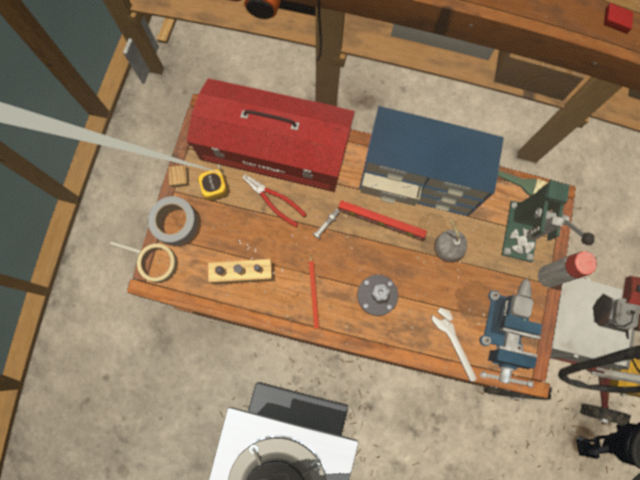

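View pics/scene0.png

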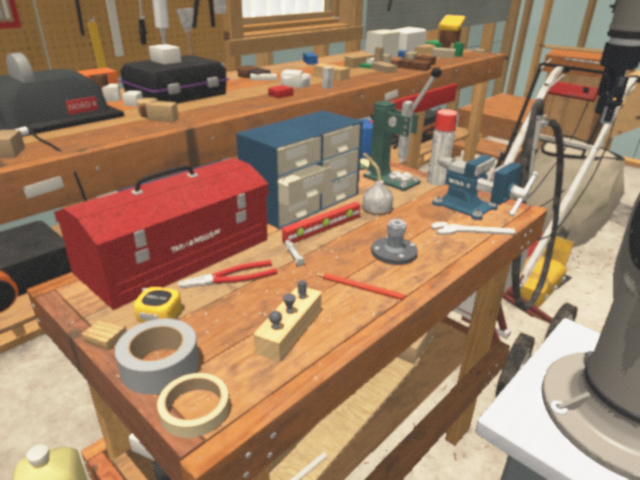

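Top view: block at about (240,270) with burr heads at (220,271), (240,269), (258,268), nut at (380,292), pencil upright at (314,295). Scene view: heads at (279,320), (290,302), (302,289), nut at (396,228).

```bash
cat > h.py <<'E'
from station import bot
import cv2, numpy as np
from scipy.spatial.transform import Rotation as R
def cam(n,o=None):
    c=bot.camera_info(n); f=240/np.tan(np.radians(c["vertical_fov"])/2)
    K=np.array([[f,0,c["cx"]],[0,f,c["cy"]],[0,0,1]]); d=np.array([c["k1"],0,0,0.])
    if n=="wrist":
        o=o or bot.get_obs(); q=o["tool_rot"]; T=np.eye(4)
        T[:3,:3]=R.from_quat([q[1],q[2],q[3],q[0]]).as_matrix(); T[:3,3]=o["eef_pos"]
        P=T@c["hand_eye"]           # cam->world
    else: P=np.linalg.inv(c["view"])
    return K,d,P
def ray(C,uv):
    K,d,P=C; s=cv2.undistortPoints(np.array([[uv]],float),K,d)[0,0]
    return P[:3,3],P[:3,:3]@np.array([s[0],-s[1],-1])
def onz(C,uv,z):
    o,v=ray(C,uv); return o+v*(z-o[2])/v[2]
def proj(C,p):
    K,d,P=C; x=np.linalg.inv(P)@np.append(p,1)
    return cv2.projectPoints(np.array([[x[0],-x[1],-x[2]]]),np.zeros(3),np.zeros(3),K,d)[0].ravel()
def tri(a,b):
    (o1,v1),(o2,v2)=a,b; A=np.stack([v1,-v2],1); s=np.linalg.lstsq(A,o2-o1,rcond=None)[0]
    p,q=o1+v1*s[0],o2+v2*s[1]; return (p+q)/2,np.linalg.norm(p-q)
E
python3 - <<'E'
from h import *
T=cam("top");S=cam("scene")
for uv in[(220,271),(240,269),(258,268)]: print("head",onz(T,uv,.07).round(3),proj(S,onz(T,uv,.07)).round())
print("nut",onz(T,(380,292),.076).round(3)); 
for uv in[(313,263),(316,326)]: print("pencil",onz(T,uv,.004).round(3))
a=cv2.imread("pics/top0.png");b=cv2.imread("pics/scene0.png")
f=lambda i,x,y,w,h,s:cv2.resize(i[y:y+h,x:x+w],None,fx=s,fy=s,interpolation=2)
cv2.imwrite("pics/z0.png",np.hstack([f(b,250,270,80,100,5),f(a,200,240,80,100,5)]))
E
```

```text
head [0.454 0.252 0.07 ] [279. 311.]
head [0.471 0.208 0.07 ] [292. 295.]
head [0.483 0.168 0.07 ] [304. 282.]
nut [ 0.497 -0.12   0.076]
pencil [0.537 0.049 0.004]
pencil [0.39  0.004 0.004]
```

View pics/z0.png

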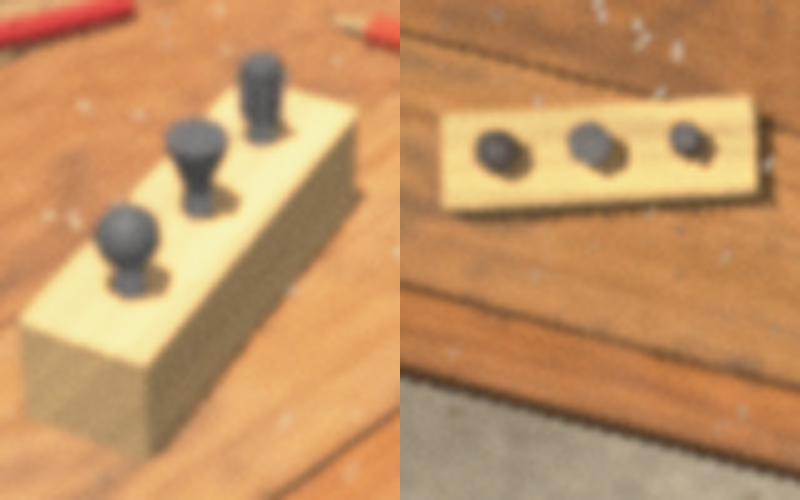

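The scene crop shows ball, cone and cylinder heads from near to far. The straight cylinder is therefore the far one, which is the right-hand one in the top view at (258,268), or about (0.483, 0.168). I'll swing over the nut first for a wrist view.

```bash
echo '[[[0.040, -0.0114, 0], -0.063, 1], [[0.040, -0.0114, 0], -0.063, 1], [[0.040, -0.0114, 0], -0.063, 1], [[0.040, -0.0114, 0], -0.063, 1], [[0.040, -0.0114, 0], -0.063, 1], [[0.040, -0.0114, 0], -0.063, 1], [[0.040, -0.0114, 0], -0.063, 1], [[0.035, -0.0114, 0], -0.063, 1], [[0.035, -0.0114, 0], -0.063, 1], [[0.035, -0.0114, 0], -0.063, 1], [[0.035, -0.0114, 0], -0.063, 1], [[0.035, -0.0114, 0], -0.063, 1], [[0.035, -0.0114, 0], -0.063, 1], [[0.035, -0.0114, 0], -0.063, 1], [[0, 0, 0], 0, 1], [[0, 0, 0], 0, 1]]' | python3 nudge.py
python3 - <<'E'
from h import *
o=bot.get_obs(); im=bot.read_camera("wrist"); cv2.imwrite("pics/w1.png",im); np.save("w1.npy",[o],allow_pickle=True)
C=cam("wrist",o); print(proj(C,[.497,-.12,.076]),o["q"],o["contact_force"],o["torque"])
E
```

```text
t: 1.7
eef_pos: [0.5142, -0.1253, 0.2312]
tool_rot: [-0.0, 0.785, 0.619, -0.0]
contact_force: [-1.0, -1.2, 1.3]
gripper_width: 0.998
grasp_force: 0.0
[297.67780555 224.13238953] [ 0.42524148  0.26232201 -0.35964413  1.88293213  0.10784795  1.01546396
 -0.21556221] [-1.01241835 -1.18626002  1.30101151] [-0.04045859 -0.00143695  0.02923495]
```

View pics/w1.png

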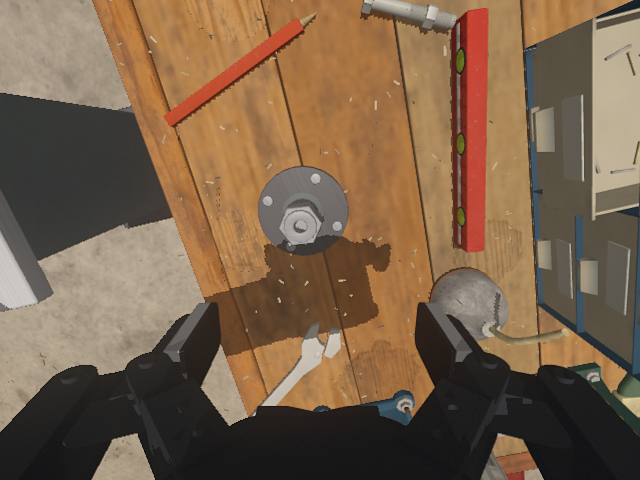

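Wrist view: nut hex at about (301,226) with its hole at (301,226), base plate around (303,210), pencil from (170,120) to (310,17), and the oil can at (468,302). Next I go on to the burr.

```bash
echo '[[[0.033, -0.002, 0], -0.0632, 0.6], [[0.033, -0.002, 0], -0.0632, 0.6], [[0.033, -0.002, 0], -0.0632, 0.6], [[0.033, -0.002, 0], -0.0632, 0.6], [[0.033, -0.002, 0], -0.0632, 0.6], [[0.033, -0.002, 0], -0.0632, 0.6], [[0.033, -0.002, 0], -0.0632, 0.6], [[0.033, -0.002, 0], -0.0632, 0.6], [[0.033, -0.002, 0], -0.0632, 0.6], [[0, 0, 0], 0, 0.6], [[0, 0, 0], 0, 0.6]]' | python3 nudge.py
python3 - <<'E'
from h import *
o=bot.get_obs(); im=bot.read_camera("wrist"); cv2.imwrite("pics/w2.png",im); np.save("w2.npy",[o],allow_pickle=True)
C=cam("wrist",o); u=proj(C,[.483,.168,.072]); print(u,o["contact_force"])
x,y=np.int32(u); a=cv2.imread("pics/w1.png")
f=lambda i,x,y,s:cv2.resize(i[y:y+int(400/s),x:x+int(400/s)],(400,400),interpolation=2)
x0,y0=max(x-100,0),max(y-100,0); print(x0,y0)
cv2.imwrite("pics/z2.png",np.hstack([f(a,265,190,5),f(im,x0,y0,2)]))
E
```

```text
t: 2.85
eef_pos: [0.4924, 0.1658, 0.2311]
tool_rot: [0.0, 0.581, 0.814, -0.0]
contact_force: [0.3, -1.7, 0.0]
gripper_width: 0.599
grasp_force: 0.0
[308.89322496 218.94036399] [ 0.33699452 -1.65436465  0.01630745]
208 118
```

View pics/z2.png

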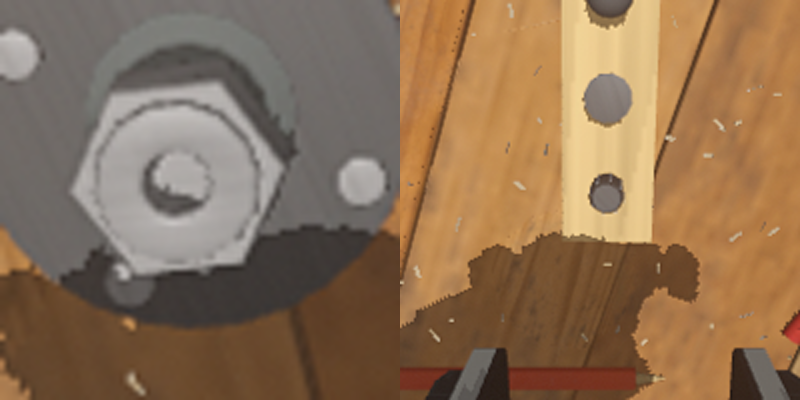

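The crops show the hex nut's boss centred at about (301,226.5) in the full frame. The cylinder head's top is at about (311.5,215), with the cone head above it.

```bash
python3 - <<'E'
from h import *
o1=np.load("w1.npy",allow_pickle=True)[0];o2=np.load("w2.npy",allow_pickle=True)[0]
C1=cam("wrist",o1);C2=cam("wrist",o2)
im=cv2.imread("pics/w2.png"); hsv=cv2.cvtColor(im,cv2.COLOR_BGR2HSV)
m=(hsv[...,1]<90).astype(np.uint8)*255; m[:195]=0;m[232:]=0;m[:,:295]=0;m[:,328:]=0
cs=cv2.findContours(m,0,1)[0]; c=max(cs,key=cv2.contourArea); print("blob",cv2.minEnclosingCircle(c),cv2.boundingRect(c),cv2.contourArea(c))
g=cv2.cvtColor(im,6)
print(g[200:230:2,300:325:2])
a=cv2.cvtColor(cv2.imread("pics/w1.png"),6)
# boss circle
h=cv2.HoughCircles(cv2.resize(a[190:270,265:345],None,fx=4,fy=4,interpolation=2),cv2.HOUGH_GRADIENT,1.5,20,param1=80,param2=25,minRadius=50,maxRadius=80)
print("hough",h[0][:3]/4+[265,190,0])
cor=np.array([(72,188),(110,92),(222,80),(285,168),(248,262),(135,275)])/5+[265,190]
P=np.array([onz(C1,u,.072) for u in cor])
print(P.round(4),P.mean(0)); d=P-P.mean(0); an=np.arctan2(d[:,1],d[:,0]); print(np.hypot(d[:,0],d[:,1]),an, "mod60",np.degrees(an)%60)
print("boss",onz(C1,h[0][0][:2]/4+[265,190],.076))
print("head",onz(C2,cv2.minEnclosingCircle(c)[0],.072))
E
```

```text
blob ((311.1470642089844, 215.0294189453125), 10.199247360229492) (303, 205, 17, 21) 221.5
[[208 207 206 199 196 201 201 202 198 190 185 187 190]
 [208 207 205 199 196 202 201 202 197 189 185 187 190]
 [207 207 206 199 192 172 159 186 199 189 185 187 196]
 [207 207 207 158  63  70  77  71 132 184 185 186 198]
 [207 209 187 102  73  74  91  72  70 101 187 187 198]
 [207 206  64  93  90  97  99  85  74 108 188 187 198]
 [207 201  68 112 118 118 117 117  96 117 189 187 199]
 [207 183  85 119 119 117 118 117 115  74 159 194 201]
 [207 106 102 114 118 118 117 119 118  82 160 197 201]
 [206 202  91 118 114 117 117 116 119  81 188 198 202]
 [205 201  92 118 117 113 117 117 113 123 184 198 202]
 [205 206 201 113 111 117 114 109 109 189 183 198 203]
 [205 205 203 197 168 127 129 170 191 184 182 198 202]
 [204 204 202 193 193 201 198 198 191 185 189 200 202]
 [205 204 201 193 192 199 197 198 191 184 193 200 202]]
hough [[300.0625     226.9375      17.29999924]
 [302.6875     216.0625      17.29999924]
 [298.9375     231.8125      19.77499962]]
[[ 0.4789 -0.1199  0.072 ]
 [ 0.4904 -0.1042  0.072 ]
 [ 0.5108 -0.1068  0.072 ]
 [ 0.5181 -0.1255  0.072 ]
 [ 0.5072 -0.1415  0.072 ]
 [ 0.4859 -0.139   0.072 ]] [ 0.49852936 -0.12280226  0.072     ]
[0.01987387 0.02034197 0.02014628 0.01975071 0.02058878 0.02053917] [ 2.99647583  1.98231987  0.91901819 -0.13489653 -1.13743045 -2.23345166] mod60 [51.68541862 53.57856235 52.65586337 52.27099797 54.83003572 52.03264602]
boss [ 0.49807045 -0.12285071  0.076     ]
head [0.48379223 0.17214419 0.072     ]
```

```bash
cat >> h.py <<'E'
def rel(p):
    o=bot.get_obs(); q=o["tool_rot"]; M=R.from_quat([q[1],q[2],q[3],q[0]]).as_matrix()
    print("tool delta",(M.T@(np.array(p)-o["eef_pos"])).round(4),"y yaw deg",np.degrees(np.arctan2(M[1,1],M[0,1])).round(2),"tilt",M[:,2].round(4))
E
python3 - <<'E'
from h import *
o2=np.load("w2.npy",allow_pickle=True)[0];C2=cam("wrist",o2)
p=onz(C2,(311.2,216.2),.072); print(p); rel([p[0],p[1],.051])
# block direction: line through cone head/cyl head ; and oil can
print(onz(C2,(312,167.5),.072))
o1=np.load("w1.npy",allow_pickle=True)[0]; print(onz(cam("wrist",o1),(468,302),.05))
E
```

```text
[0.48418666 0.17112254 0.072     ]
tool delta [ 0.0089 -0.0059  0.18  ] y yaw deg 18.83 tilt [-2.e-04 -1.e-03 -1.e+00]
[0.47094293 0.21274057 0.072     ]
[ 0.64876494 -0.25083768  0.05      ]
```

```bash
echo '[[[0.009, -0.006, 0], 0, 0.6], [[0, 0, 0.045], 0, 0.6], [[0, 0, 0.045], 0, 0.6], [[0, 0, 0], 0, 0.6], [[0, 0, 0], 0, 0.6]]' | python3 nudge.py
python3 - <<'E'
from h import *
o=bot.get_obs(); im=bot.read_camera("wrist"); cv2.imwrite("pics/w3.png",im)
C=cam("wrist",o); u=proj(C,[.4842,.1711,.072]); print(u); x,y=np.int32(u)
cv2.imwrite("pics/z3.png",cv2.resize(im[y-80:y+80,x-100:x+100],None,fx=4,fy=4,interpolation=2)); print(x-100,y-80)
g=cv2.cvtColor(im,6)
m=cv2.inRange(g,95,135); m[:y-30]=0;m[y+30:]=0;m[:,:x-30]=0;m[:,x+30:]=0
m=cv2.morphologyEx(m,2,np.ones((3,3)))
c=max(cv2.findContours(m,0,1)[0],key=cv2.contourArea); e=cv2.minEnclosingCircle(c);print(e,cv2.boundingRect(c))
p=onz(C,e[0],.072);print(p);rel([p[0],p[1],.051])
E
```

```text
t: 3.4
eef_pos: [0.4832, 0.1728, 0.1416]
tool_rot: [-0.0, 0.581, 0.814, -0.001]
contact_force: [1.0, 0.4, 1.3]
gripper_width: 0.601
grasp_force: 0.0
[318.8782216  259.53263842]
218 179
((317.5, 266.0), 33.185184478759766) (288, 248, 60, 36)
[0.4848279  0.16642121 0.072     ]
tool delta [-0.0069 -0.0019  0.0919] y yaw deg 18.95 tilt [ 1.5e-03  7.0e-04 -1.0e+00]
```

View pics/z3.png

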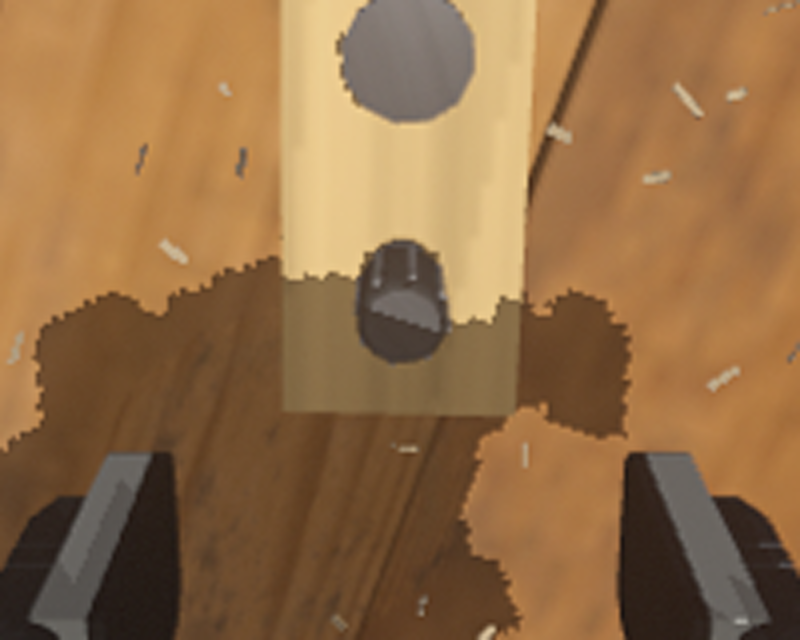

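The close view shows the head's top face centred at full-frame (318.8,259.5), just where predicted, and midway between the fingers. Now I descend and grip.

```bash
echo '[[[-0.002, -0.001, 0.03], 0, 0.55], [[0, 0, 0.03], 0, 0.5], [[0, 0, 0.02], 0, 0.5], [[0, 0, 0.0105], 0, 0.5], [[0, 0, 0], 0, 0.5], [[0, 0, 0], 0, 0.1], [[0, 0, 0], 0, 0], [[0, 0, 0], 0, 0], [[0, 0, 0], 0, 0], [[0, 0, 0], 0, 0], [[0, 0, 0], 0, 0]]' | python3 nudge.py 60
python3 -c "
from h import *
rel([.4842,.1711,.051])"
```

```text
t: 4.55
eef_pos: [0.4843, 0.1716, 0.0525]
tool_rot: [0.001, 0.581, 0.814, 0.001]
contact_force: [-0.5, -0.5, 6.6]
gripper_width: 0.16
grasp_force: 58.5
tool delta [-0.0005 -0.0003  0.0015] y yaw deg 19.0 tilt [ 2.8e-03  8.0e-04 -1.0e+00]
```

```bash
echo '[[[0, 0, -0.01], 0, 0], [[0, 0, -0.02], 0, 0], [[0, 0, -0.04], 0, 0], [[0, 0, -0.04], 0, 0], [[-0.02, -0.006, 0], -0.022, 0], [[-0.035, -0.0105, 0], -0.022, 0], [[-0.04, -0.0118, 0], -0.022, 0], [[-0.04, -0.0118, 0], 0, 0], [[-0.04, -0.0118, 0], 0, 0], [[-0.04, -0.0118, 0], 0, 0], [[-0.035, -0.0105, 0], 0, 0], [[-0.02, -0.006, 0], 0, 0], [[-0.0095, -0.0022, 0], 0, 0], [[0, 0, 0], 0, 0], [[0, 0, 0], 0, 0], [[0, 0, 0], 0, 0]]' | python3 nudge.py
python3 - <<'E'
from h import *
o=bot.get_obs(); im=bot.read_camera("wrist"); cv2.imwrite("pics/w4.png",im); np.save("w4.npy",[o],allow_pickle=True)
C=cam("wrist",o); u=proj(C,[.4982,-.1228,.076]); q=o["tool_rot"]; M=R.from_quat([q[1],q[2],q[3],q[0]]).as_matrix()
print("mouth",u,"head base/tip",proj(C,o["eef_pos"]),proj(C,o["eef_pos"]+M@[0,0,.0475])); rel([.4982,-.1228,.1])
x,y=np.int32(u); x0,y0=x-100,max(0,min(y-60,330)); cv2.imwrite("pics/z4.png",cv2.resize(im[y0:y0+150,x0:x0+200],None,fx=4,fy=4,interpolation=2)); print(x0,y0,o["contact_force"],o["torque"])
E
```

```text
t: 6.15
eef_pos: [0.5115, -0.1169, 0.1611]
tool_rot: [-0.0, 0.552, 0.834, 0.0]
contact_force: [0.4, 0.1, -1.1]
gripper_width: 0.155
grasp_force: 59.1
mouth [297.54804063 249.96290009] head base/tip [318.67760147 306.14468183] [318.29012575 268.94757941]
tool delta [-0.0001 -0.0145  0.061 ] y yaw deg 22.94 tilt [ 1.e-04  5.e-04 -1.e+00]
197 189 [ 0.37103428  0.11909621 -1.07015763] [ 0.03711027 -0.00832916  0.03159015]
```

View pics/z4.png

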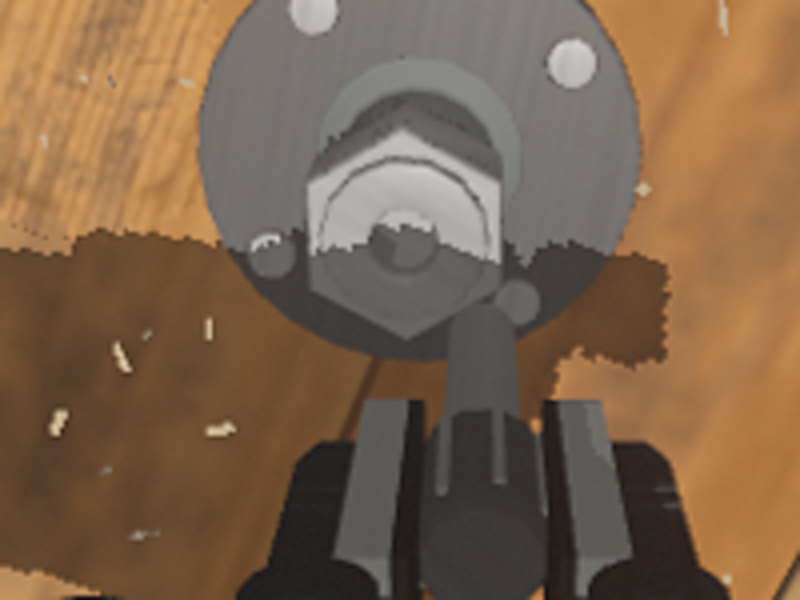

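The view shows the nut hole at full-frame (298.2,249.8) and the hex flats vertical in the image, so they are aligned with the fingers. The shank tip hangs at about (317.8,266) and is nearly upright.

```bash
python3 - <<'E'
from h import *
C=cam("wrist",np.load("w4.npy",allow_pickle=True)[0])
p=onz(C,(298.25,249.75),.076); print(p); rel(p)
E
```

```text
[ 0.49860101 -0.12245748  0.076     ]
tool delta [ 0.    -0.014  0.085] y yaw deg 22.94 tilt [ 1.e-04  5.e-04 -1.e+00]
```

```bash
echo '[[[0.0008, -0.014, 0], 0, 0], [[0, 0, 0.015], 0, 0], [[0, 0, 0.015], 0, 0], [[0, 0, 0], 0, 0], [[0, 0, 0], 0, 0], [[0, 0, 0], 0, 0], [[0, 0, 0], 0, 0]]' | python3 nudge.py
python3 - <<'E'
from h import *
o=bot.get_obs(); im=bot.read_camera("wrist"); s=bot.read_camera("scene")
rel([.4986,-.12246,.076]); u=proj(cam("wrist",o),[.4986,-.12246,.076]); v=proj(cam("scene"),[.4986,-.12246,.09]); print(u,v)
x,y=np.int32(u);X,Y=np.int32(v)
cv2.imwrite("pics/z5.png",np.hstack([cv2.resize(im[y-50:y+50,x-40:x+40],(400,500),interpolation=2),cv2.resize(s[Y-50:Y+50,X-40:X+40],(400,500),interpolation=2)]))
E
```

```text
t: 6.9
eef_pos: [0.4987, -0.1236, 0.1316]
tool_rot: [0.001, 0.553, 0.833, 0.0]
contact_force: [0.7, -0.6, -0.7]
gripper_width: 0.16
grasp_force: 59.1
tool delta [0.001  0.0004 0.0553] y yaw deg 22.79 tilt [ 9.e-04 -3.e-04 -1.e+00]
[318.73115502 262.62253841] [398.12694861 215.42879516]
```

View pics/z5.png

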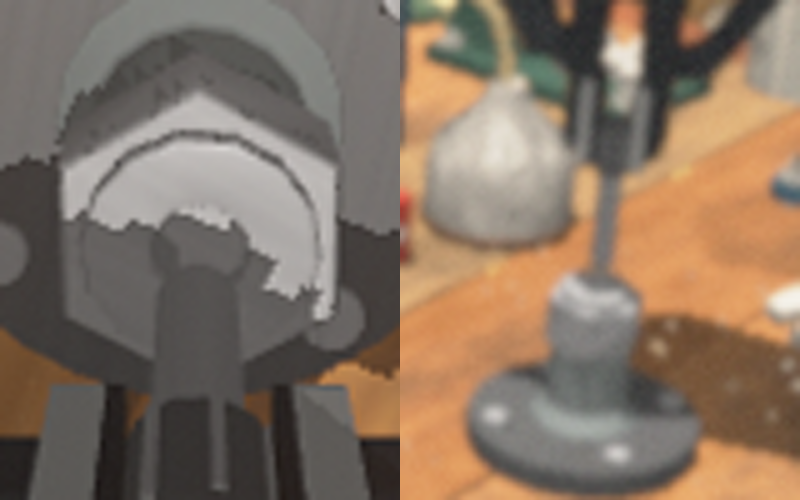

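Tip and hole line up sideways (both at crop x≈199), with the tip about 8 mm above the mouth. I'll lower it gently.

```bash
echo '[[[0.001, 0.0003, 0], 0, 0], [[0, 0, 0.004], 0, 0], [[0, 0, 0.004], 0, 0], [[0, 0, 0.004], 0, 0], [[0, 0, 0.002], 0, 0], [[0, 0, 0], 0, 0]]' | python3 nudge.py; python3 -c "
from h import *
rel([.4986,-.12246,.076]);print(bot.get_obs()['torque'])"
```

```text
t: 7.6
eef_pos: [0.4978, -0.1224, 0.1163]
tool_rot: [-0.0, 0.553, 0.833, -0.0]
contact_force: [-0.0, 0.3, -0.6]
gripper_width: 0.159
grasp_force: 59.1
tool delta [-0.0004  0.0007  0.0403] y yaw deg 22.79 tilt [-9.e-04  3.e-04 -1.e+00]
[ 0.00701853 -0.04635654  0.0060153 ]
```

```bash
echo '[[[0, 0, 0.004], 0, 0], [[0, 0, 0.004], 0, 0], [[0, 0, 0.004], 0, 0], [[0, 0, 0.004], 0, 0], [[0, 0, 0.002], 0, 0], [[0, 0, 0], 0, 0]]' | python3 nudge.py; python3 -c "
from h import *
rel([.4986,-.12246,.076]);print(bot.get_obs()['torque'])"
```

```text
t: 8.2
eef_pos: [0.4979, -0.1224, 0.0984]
tool_rot: [-0.0, 0.553, 0.833, -0.0]
contact_force: [-0.7, -0.1, -0.5]
gripper_width: 0.161
grasp_force: 59.1
tool delta [-0.0003  0.0006  0.0224] y yaw deg 22.79 tilt [-7.e-04  2.e-04 -1.e+00]
[ 0.00500253 -0.00270041 -0.03442648]
```

Free so far; on toward the stop, with the last few mm slower.

```bash
echo '[[[0, 0, 0.003], 0, 0], [[0, 0, 0.003], 0, 0], [[0, 0, 0.003], 0, 0], [[0, 0, 0.003], 0, 0], [[0, 0, 0.002], 0, 0], [[0, 0, 0], 0, 0]]' | python3 nudge.py; echo '[[[0, 0, 0.001], 0, 0], [[0, 0, 0.0005], 0, 0], [[0, 0, 0], 0, 0]]' | python3 nudge.py
```

```text
t: 8.8
eef_pos: [0.498, -0.1224, 0.0845]
tool_rot: [-0.0, 0.553, 0.833, 0.0]
contact_force: [0.3, -0.5, -0.6]
gripper_width: 0.162
grasp_force: 59.0
t: 9.1
eef_pos: [0.4982, -0.1224, 0.0833]
tool_rot: [0.0, 0.553, 0.833, 0.0]
contact_force: [0.6, 1.3, -0.2]
gripper_width: 0.155
grasp_force: 59.0
```

```bash
echo '[[[0, 0, 0.0005], 0, 0], [[0, 0, 0.0005], 0, 0], [[0, 0, 0], 0, 0]]' | python3 nudge.py; echo '[[[0, 0, 0.0005], 0, 0], [[0, 0, 0.0005], 0, 0], [[0, 0, 0], 0, 0]]' | python3 nudge.py
```

```text
t: 9.4
eef_pos: [0.4982, -0.1224, 0.0823]
tool_rot: [0.0, 0.553, 0.833, 0.0]
contact_force: [1.0, 0.8, -0.4]
gripper_width: 0.161
grasp_force: 59.1
t: 9.7
eef_pos: [0.4983, -0.1225, 0.0816]
tool_rot: [0.0, 0.553, 0.833, 0.0]
contact_force: [-1.4, 0.8, 3.2]
gripper_width: 0.157
grasp_force: 59.5
```

```bash
echo '[[[0, 0, 0.0005], 0, 0], [[0, 0, 0], 0, 0]]' | python3 nudge.py
```

```text
t: 9.9
eef_pos: [0.4986, -0.1226, 0.0814]
tool_rot: [0.0, 0.553, 0.833, -0.0]
contact_force: [-1.7, 1.6, 6.7]
gripper_width: 0.161
grasp_force: 60.0
```

Seated at the expected height with about 7 N. I let go, drop the fingers around the nut and look at the burr.

```bash
echo '[[[0, 0, 0], 0, 0.3], [[0, 0, 0], 0, 0.65], [[0, 0, 0], 0, 0.65], [[0, 0, 0], 0, 0.65], [[0, 0, 0.01], 0, 0.65], [[0, 0, 0.01], 0, 0.65], [[0, 0, 0.01], 0, 0.65], [[0, 0, 0.009], 0, 0.65], [[0, 0, 0], 0, 0.65], [[0, 0, 0], 0, 0.65]]' | python3 nudge.py
python3 - <<'E'
from h import *
o=bot.get_obs(); im=bot.read_camera("wrist"); s=bot.read_camera("scene"); print(o["torque"],o["q"])
u=proj(cam("wrist",o),[.4986,-.12246,.101]); v=proj(cam("scene"),[.4986,-.12246,.08]); print(u,v)
X,Y=np.int32(v);cv2.imwrite("pics/z6.png",np.hstack([cv2.resize(im[180:480,200:440],(400,500)),cv2.resize(s[Y-50:Y+50,X-40:X+40],(400,500),interpolation=2)]))
E
```

```text
t: 10.9
eef_pos: [0.498, -0.1223, 0.0414]
tool_rot: [-0.0, 0.553, 0.833, -0.0]
contact_force: [-0.5, 0.8, 0.4]
gripper_width: 0.65
grasp_force: 0.0
[-0.03089575 -0.00169037 -0.01767348] [ 0.45936124  0.52147432 -0.42135189  2.0594953   0.3528139   0.62988821
  0.19740858]
[321.14523243 401.36754532] [397.65492427 219.72417375]
```

View pics/z6.png

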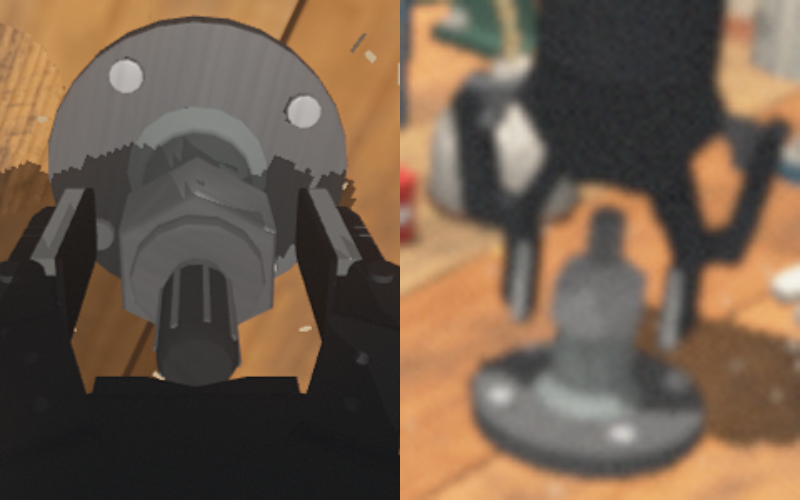

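The burr sits straight with its head just above the boss, and the fingers straddle the flats evenly. Grip the nut.

```bash
echo '[[[0, 0, 0], 0, 0.45], [[0, 0, 0], 0, 0.3], [[0, 0, 0], 0, 0.2], [[0, 0, 0], 0, 0.2], [[0, 0, 0], 0, 0.2], [[0, 0, 0], 0, 0.2], [[0, 0, 0], 0, 0.2]]' | python3 nudge.py 110; cat > t.py <<'E'
from h import *
o=bot.get_obs(); q=o["tool_rot"]; M=R.from_quat([q[1],q[2],q[3],q[0]]).as_matrix()
print("yaw",np.arctan2(M[1,1],M[0,1]).round(3),"T",o["torque"].round(3),"Jt7",np.round(o["joint_torque"][6],3),"q7",o["q"][6].round(3),"F",np.round(o["contact_force"],1))
E
python3 t.py
```

```text
t: 11.7
eef_pos: [0.4985, -0.1226, 0.0426]
tool_rot: [0.001, 0.553, 0.833, 0.0]
contact_force: [-0.8, 0.9, 5.4]
gripper_width: 0.4
grasp_force: 109.2
yaw 0.398 T [0.088 0.298 0.14 ] Jt7 -0.118 q7 0.198 F [-0.8  0.9  5.4]
```

```bash
echo '[[[0, 0, 0], 0.05, 0.2], [[0, 0, 0], 0.05, 0.2], [[0, 0, 0], 0.05, 0.2]]' | python3 nudge.py | grep -E "t:|grasp|width"; python3 t.py; echo '[[[0, 0, 0], 0.05, 0.2], [[0, 0, 0], 0.05, 0.2]]' | python3 nudge.py | grep -E "t:|grasp|width"; python3 t.py
```

```text
t: 12.0
tool_rot: [0.001, 0.615, 0.789, 0.0]
gripper_width: 0.404
grasp_force: 109.3
yaw 0.247 T [-0.001  0.297  0.31 ] Jt7 0.238 q7 0.073 F [-2.1 -0.1  5.3]
t: 12.2
tool_rot: [0.001, 0.653, 0.757, -0.0]
gripper_width: 0.402
grasp_force: 109.3
yaw 0.147 T [-0.017  0.345  0.362] Jt7 0.236 q7 -0.009 F [-2.  -0.6  4.8]
```

```bash
echo '[[[0, 0, 0], 0.05, 0.2], [[0, 0, 0], 0.05, 0.2]]' | python3 nudge.py | grep -E "grasp"; python3 t.py; echo '[[[0, 0, 0], 0.05, 0.2], [[0, 0, 0], 0.05, 0.2]]' | python3 nudge.py | grep -E "grasp"; python3 t.py;  echo '[[[0, 0, 0], 0.05, 0.2]]' | python3 nudge.py | grep -E "t:"; python3 t.py
```

```text
grasp_force: 109.3
yaw 0.047 T [-0.021  0.321  0.301] Jt7 0.235 q7 -0.09 F [-2.1  0.   5.2]
grasp_force: 109.3
yaw -0.053 T [0.064 0.427 0.278] Jt7 0.233 q7 -0.171 F [-2.  -0.2  5.7]
t: 12.7
tool_rot: [0.0, 0.743, 0.67, 0.0]
yaw -0.103 T [-0.01   0.402  0.294] Jt7 0.221 q7 -0.212 F [-1.6 -0.1  6.6]
```

```bash
for i in 1; do :; done; echo '[[[0, 0, 0], 0.05, 0.2], [[0, 0, 0], 0.05, 0.2]]' | python3 nudge.py | grep -E "grasp"; python3 t.py; echo '[[[0, 0, 0], 0.05, 0.2]]' | python3 nudge.py | grep -E "grasp"; python3 t.py
```

```text
grasp_force: 109.4
yaw -0.203 T [-0.014  0.483  0.451] Jt7 0.114 q7 -0.293 F [-2.   0.5  5.3]
grasp_force: 109.4
yaw -0.253 T [-0.021  0.47   0.486] Jt7 0.054 q7 -0.333 F [-2.8 -0.5  6.3]
```

```bash
echo '[[[0, 0, 0], 0.05, 0.2], [[0, 0, 0], 0.05, 0.2]]' | python3 nudge.py | grep -E "grasp"; python3 t.py
```

```text
grasp_force: 109.4
yaw -0.352 T [-0.034  0.479  0.724] Jt7 -0.07 q7 -0.414 F [-2.3 -0.3  5.9]
```

Bite came at yaw ≈ -0.105. The torque is now about 0.42–0.47 N m above the drag, firmly hand-tight and under 0.6. I release and rise clear.

```bash
echo '[[[0, 0, 0], 0, 0.5], [[0, 0, 0], 0, 0.65], [[0, 0, 0], 0, 0.65], [[0, 0, 0], 0, 0.65], [[0, 0, -0.01], 0, 0.65], [[0, 0, -0.02], 0, 0.65], [[0, 0, -0.03], 0, 0.65], [[0, 0, -0.04], 0, 0.65], [[0, 0, -0.04], 0, 0.65], [[0, 0, 0], 0, 0.65], [[0, 0, 0], 0, 0.65]]' | python3 nudge.py
python3 - <<'E'
from h import *
o=bot.get_obs(); im=bot.read_camera("wrist"); s=bot.read_camera("scene"); t=bot.read_camera("top"); cv2.imwrite("pics/w7.png",im)
u=proj(cam("wrist",o),[.4986,-.12246,.09]); print(u); x,y=np.int32(u)
r=lambda i:cv2.resize(i,(400,500),interpolation=2)
cv2.imwrite("pics/z7.png",np.hstack([r(im[y-75:y+75,x-60:x+60]),r(s[170:370,250:410])]))
a=cv2.imread("pics/top0.png");d=cv2.absdiff(a,t).max(2)
print([cv2.boundingRect(c) for c in cv2.findContours((d[:,:]>50).astype(np.uint8),0,1)[0] if cv2.contourArea(c)>20])
E
```

```text
t: 14.3
eef_pos: [0.4987, -0.1227, 0.1833]
tool_rot: [0.001, 0.82, 0.572, 0.001]
contact_force: [-0.7, 0.0, -0.6]
gripper_width: 0.649
grasp_force: 0.0
[316.60930011 245.6348064 ]
[(632, 473, 8, 7), (577, 422, 63, 47), (301, 360, 144, 120), (401, 333, 9, 5), (371, 297, 72, 77), (375, 283, 14, 17), (254, 264, 10, 9), (426, 258, 26, 48), (377, 230, 62, 52), (395, 223, 31, 20)]
```

View pics/z7.png

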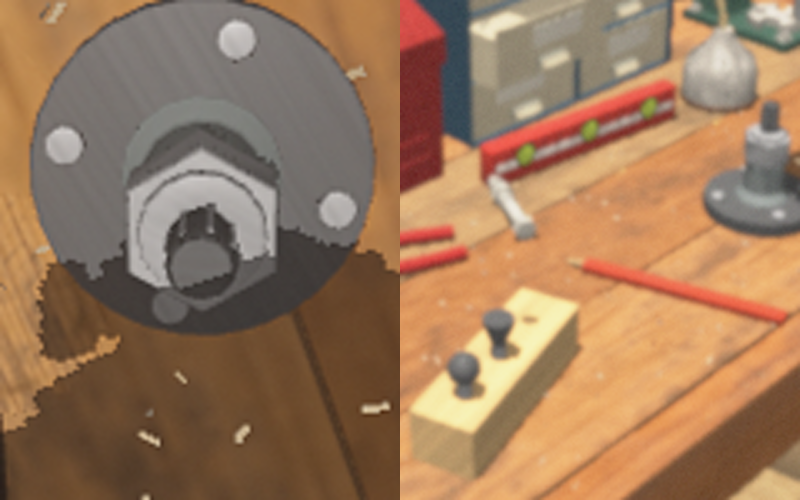

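The nut flats still line up with the tool, so it stayed where I left it. The burr stands upright and centred, the ball and cone burrs are still in the block, and the pencil hasn't moved. Handing in.

```bash
python3 -c "
from station import bot
print(bot.hand_in())"
```

```text
the job is handed in; nothing more can be done
None
```

The job is handed in: the cylindrical burr sits on the collet stop (about 7 N contact), and the nut is tightened clockwise to about 0.42–0.47 N m above its drag. The other burrs and bench items were left alone, and it took about 14 s of robot time.

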